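Put the four sample vials back in their tray by size

ROBOT

A 6-joint arm with a two-finger parallel gripper is mounted at the origin on a cart in front of the work surface, level with it; the furniture and walls round the work are solid. World frame = base frame: x ahead of the robot, y to its left, z up, the work surface at z = 0. Lengths are in mm, angles in rad, forces in N, time in s.
With the tool pointing down it reaches from about 375 to 750 mm from the base axis. Payload 9 kg.
Tool frame: the origin (TCP) lies between the finger pads; the fingertips stand 25 mm ahead of it and the grasp point (between the pads) lies 6 mm ahead of it; z points along the fingers, y is the direction in which the jaws open and shut (so a half turn about z gives the same grasp; the last joint's range is limited). The gripper opens to 85 mm and grips with 20 to 120 N. Pads are 22 mm wide; open, the fingers measure 114 mm over their backs; the gripper's body (76 mm by 85 mm) begins 54 mm behind the grasp point. The pads swing forward as they close: fully open they stand 13 mm farther back than shut.
Start: joints at [-1.545, 0.104, 0.097, 1.564, 0, 1.353], TCP at [144.843, -582.284, 256.331] pointing down, gripper open.
Joint ranges: [-2.99, 2.99], [-0.84, 1.86], [-1.1, 1.16], [-1.84, 2.11], [-1.51, 1.56], [-3.14, 3.14]. Speed limits (rad/s): [2.22, 2.22, 2.57, 3.14, 3.14, 3.14].

INTERFACE

Orientations are given as a 3x3 rotation matrix whose columns are the frame's x, y, z axes.
In Python, from plant import ctrl, set_gripper, observe, cams, order gives the robot as it stands. Calls block until the motion is done:
- ctrl.movep(position, orientation): joint-space move of the TCP to a pose.
- ctrl.move_linear(position, attitude=None, speed=150, force_limit=None): straight line of the TCP; attitude=None keeps the orientation; speed is the mean speed in mm/s. With force_limit (N) it stops when the force on the tool has changed by that much, and returns True; else False.
- ctrl.set_joints(angles): joint-space move.
- set_gripper(opening): finger opening in mm; the grip force is fixed at half the most; returns when the fingers have stopped.
- ctrl.wait(seconds).
- ctrl.ik(position, orientation): joint angles nearest the present ones, or None.
- observe(): the state.
- cams.capture(name): name is "side" or "top"; returns (picture, depth): 400x640x3 uint8, red, green, blue; 400x640 float32, mm along the optical axis (not along the pixel's ray), 0 where there is no reading.
- cams.get_calibration(name): a dict with "fx", "fy", "cx", "cy" (pixels), "origin" and "attitude" of the camera in the world. Camera axes: x right, y down, z forward; pixel columns grow to the right and rows downward; lengths in mm; the calibration is good to about 2 mm. A picture is of the moment at which its call begins. get_calibration takes no time and is no camera call.
A pose or a line that the arm cannot do raises ctrl.PlanningError and nothing moves.
- order.sign_off(): hands the job in, once; it reports no verdict.
The state is a dict: "time_s": time; "qpos": joint angles; "qvel": joint speeds; "effort": joint torques, N m; "position": TCP position; "ee_rot": TCP orientation; "ft_force": force on the tool from outside, world axes, zero at the start; "moment": the same for the moment, N m; "width": finger opening in mm.
Only numpy, scipy, OpenCV 4.12 (cv2) and the standard library are available. Lean on these libraries where they do the work, as an engineer would, in place of code of your own. Each camera call takes 0.05 s, during which the arm holds its last target.

TASK

Gather the four screw-cap vials from the grey mat on the worktop and stand them upright in the aluminium tray, one to a compartment: the biggest vial in the longest compartment, the next biggest in the next longest, and so on down to the smallest vial in the shortest. Never let a vial tip over, and leave everything that is not a vial (objective, loupe, loose cap, sample box, adapter) where it stands.

Things in the scene. Friction and masses are not known exactly. Their poses are not given: they have to be found in the camera images.
- vial_tray: fixed open aluminium tray, grey plastic floors, 222 x 62 mm, walls and dividers 4 mm thick, 18 mm high, floors 4 mm above the worktop. Four compartments in a row along its x, each 54 mm across (y); from the -x end to the +x end they are 64, 54, 46 and 38 mm long, centred at x = -75, -12, +42, +88 mm, y = 0. Origin: centre of the underside, z up. May be turned any way round.
- vial_black: the biggest vial: all black with a black screw cap, 34 mm diameter (body, up to 50 mm high), cap 29 mm diameter, 62 mm high over all, about 50 g. The origin is the centre of the underside; z is up. Starts upright on a grey mat 2 mm thick. Take it round the body from above.
- vial_red_cap: the second biggest vial: white with a red screw cap, 26 mm diameter (body, up to 45 mm high), cap 22 mm diameter, 56 mm high over all, about 40 g. The origin is the centre of the underside; z is up. Starts upright on a grey mat 2 mm thick. Take it round the body from above.
- vial_amber: the second smallest vial: amber-brown with a black screw cap, 24 mm diameter (body, up to 42 mm high), cap 21 mm diameter, 52 mm high over all, about 35 g. The origin is the centre of the underside; z is up. Starts upright on a grey mat 2 mm thick. Take it round the body from above.
- vial_white_cap: the smallest vial: white with a white screw cap, 22 mm diameter (body, up to 37 mm high), cap 19 mm diameter, 46 mm high over all, about 30 g. The origin is the centre of the underside; z is up. Starts upright on a grey mat 2 mm thick. Take it round the body from above.
- objective: not a vial: spare microscope objective, light grey metal barrel with a thin red ring, 30 mm diameter, 48 mm high, upright. Origin: centre of the underside.
- loupe: not a vial: black standing loupe with a waist and a dark lens on top, 35 mm diameter, 39 mm high, upright. Origin: centre of the underside.
- loose_cap: not a vial: a white ribbed cap on its own, 31 mm diameter, 20 mm high, lying flat. Origin: centre of the underside.
- sample_box: bystander: flat clear-lidded sample box, 65 x 60 mm, 16 mm high. Origin: centre of the underside.
- coax_adapter: bystander: small metal coax adapter lying down, 16 x 32 mm (x, y), 14 mm high, at the near right corner. Origin: centre of the underside. Beside that corner stands the fixed black 30 mm square post of the enclosure, taller than the arm, about x = 0.335, y = -0.365 m: draw the arm in (reach about 0.32 m) before swinging past it.
Things that resemble listed ones, but are neither listed nor needed, are in the scene too. Leave any green or pink look-alike of the vial_red_cap alone. What is shaped like the vial_white_cap but yellow is not meant.

How it is judged:
By the outcome, as a careful person would: the job done as asked, in the order asked, and still so for the second after the job is handed in, with the robot touching nothing.
It also fails if it takes over 106 s, if anything falls off the work surface, if the arm or the gripper's body presses on something with over 40 N, if the wrist force passes 120 N, or if a joint passes its speed limit or range.

## Working session

There is one attempt and no reset: what is moved stays moved. The work goes in short steps, each a Python script; the robot and the scene stay as the last script left them, time stands still between calls to the robot, and variables do not carry over. Pictures are saved under pics/ and viewed, and the job is handed in when it is done.

```bash
ls; mkdir -p pics; python3 - <<'E'
from plant import ctrl,observe,cams
import cv2,numpy as np
for n in ("side","top"):
    p,d=cams.capture(n); cv2.imwrite(f"pics/{n}0.png",p[:,:,::-1]); np.savez(f"{n}0.npz",p=p,d=d)
    print(n,cams.get_calibration(n))
    print((d>0).mean(), np.percentile(d[d>0],[1,50,99]) if (d>0).any() else 0)
o=observe();print(o["time_s"],o["width"],o["ee_rot"])
E
```

```text
pics
side {'fx': 422.511763553328, 'fy': 422.511763553328, 'cx': 319.057667372823, 'cy': 198.88248856309767, 'origin': array([ 488.61500413, -684.47598465,  569.78049314]), 'attitude': array([[ 0.9966021 , -0.04852594,  0.06655438],
       [-0.08228547, -0.62241489,  0.77835005],
       [ 0.00365427, -0.78118176, -0.62429297]])}
0.9963125 [ 291.13503265  822.4175415  1765.92138062]
top {'fx': 513.1884045402936, 'fy': 513.1884045402936, 'cx': 321.24168076778477, 'cy': 200.3553185914681, 'origin': array([ 219.16452381, -137.41949601, 1025.22784763]), 'attitude': array([[ 0.3294158 , -0.8974332 ,  0.2934261 ],
       [-0.94418421, -0.31271394,  0.10356722],
       [-0.00118623, -0.31116497, -0.95035517]])}
0.995953125 [ 159.37584976 1019.19073486 2043.2810791 ]
0.1 85.5216932976331 [[ 9.70436394e-01  2.41357000e-01 -5.54647045e-05]
 [ 2.41356896e-01 -9.70435706e-01  1.17889572e-03]
 [ 2.30709804e-04 -1.15743010e-03 -9.99999304e-01]]
```

View pics/side0.png

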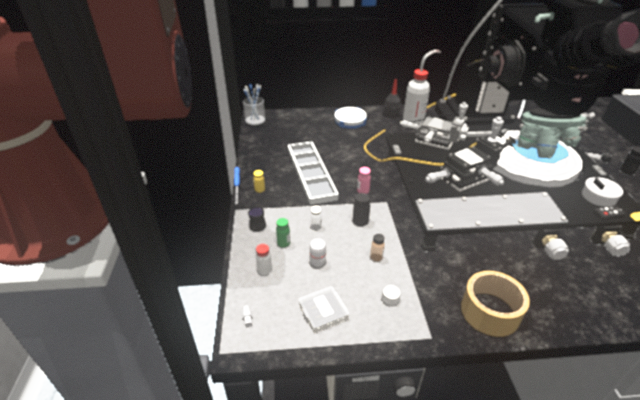

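View pics/top0.png

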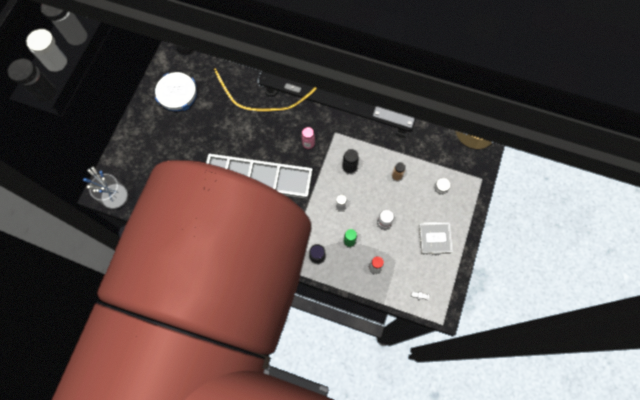

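```bash
cat > h.py <<'E'
import numpy as np,cv2
from plant import cams
def ray(n,u,v):
    c=cams.get_calibration(n); d=c["attitude"]@np.array([(u-c["cx"])/c["fx"],(v-c["cy"])/c["fy"],1.]); return c["origin"],d
def onz(n,u,v,z):
    o,d=ray(n,u,v); return o+d*(z-o[2])/d[2]
def proj(n,P):
    c=cams.get_calibration(n); q=(np.asarray(P,float)-c["origin"])@c["attitude"]; return q[...,0]/q[...,2]*c["fx"]+c["cx"], q[...,1]/q[...,2]*c["fy"]+c["cy"]
def cloud(n,d):
    c=cams.get_calibration(n); v,u=np.mgrid[:400,:640]
    P=np.stack([(u-c["cx"])/c["fx"]*d,(v-c["cy"])/c["fy"]*d,d],-1)
    return P@c["attitude"].T+c["origin"]
def tri(a,b):
    (o1,d1),(o2,d2)=a,b
    s=np.linalg.lstsq(np.stack([d1,-d2],1),o2-o1,rcond=None)[0]
    p,q=o1+s[0]*d1,o2+s[1]*d2; return (p+q)/2,np.linalg.norm(p-q)
E
python3 - <<'E'
import numpy as np,cv2
from h import *
s=np.load("side0.npz");t=np.load("top0.npz")
cv2.imwrite("pics/s1.png",cv2.resize(s["p"][125:325,220:420,::-1],(600,600),interpolation=cv2.INTER_CUBIC))
cv2.imwrite("pics/t1.png",cv2.resize(t["p"][120:320,195:461,::-1],(798,600),interpolation=cv2.INTER_CUBIC))
for n,p in (("side",s),("top",t)):
    C=cloud(n,p["d"]); z=C[...,2]
    im=np.clip((z+5)/80*255,0,255).astype(np.uint8); 
    im=cv2.applyColorMap(im,cv2.COLORMAP_JET)
    im=im[125:325,220:420] if n=="side" else im[120:320,195:461]
    cv2.imwrite(f"pics/{n}z.png",cv2.resize(im,None,fx=3,fy=3,interpolation=0)) 
E
```

```text
(no output)
```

View pics/s1.png

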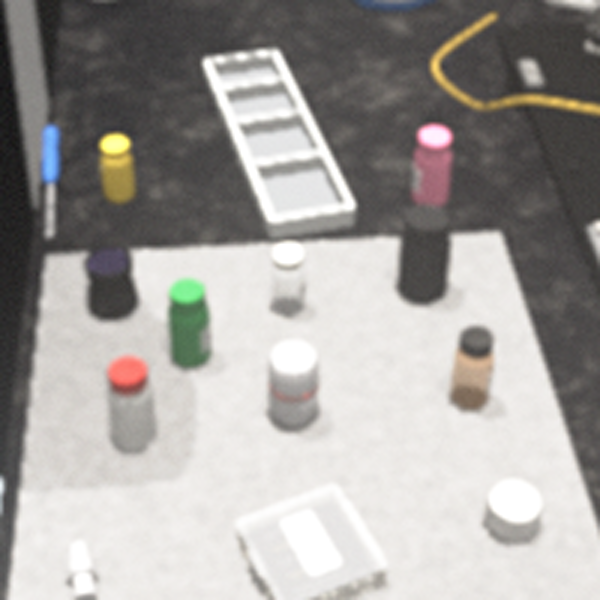

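View pics/t1.png

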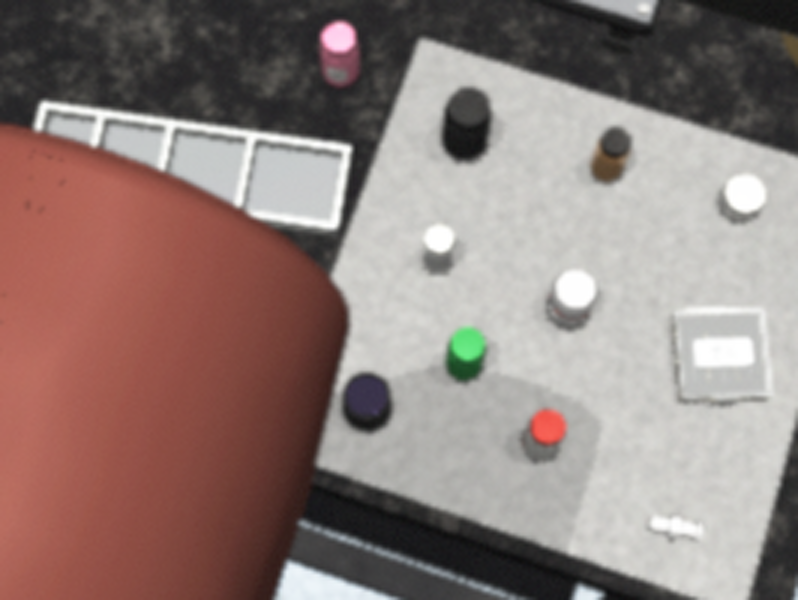

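View pics/sidez.png

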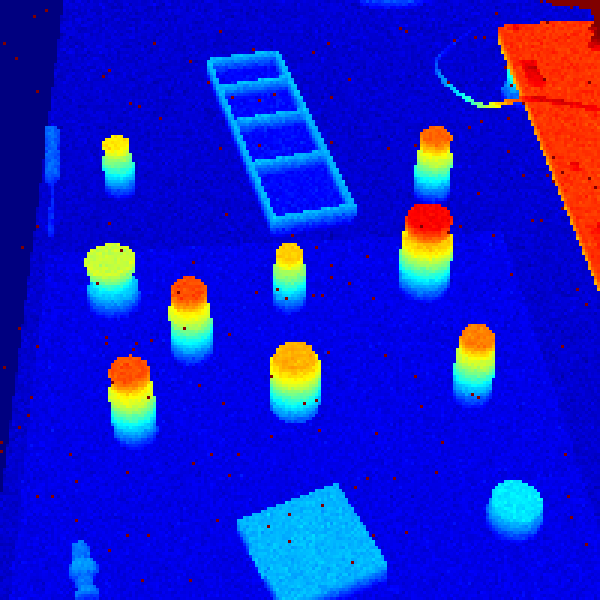

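View pics/topz.png

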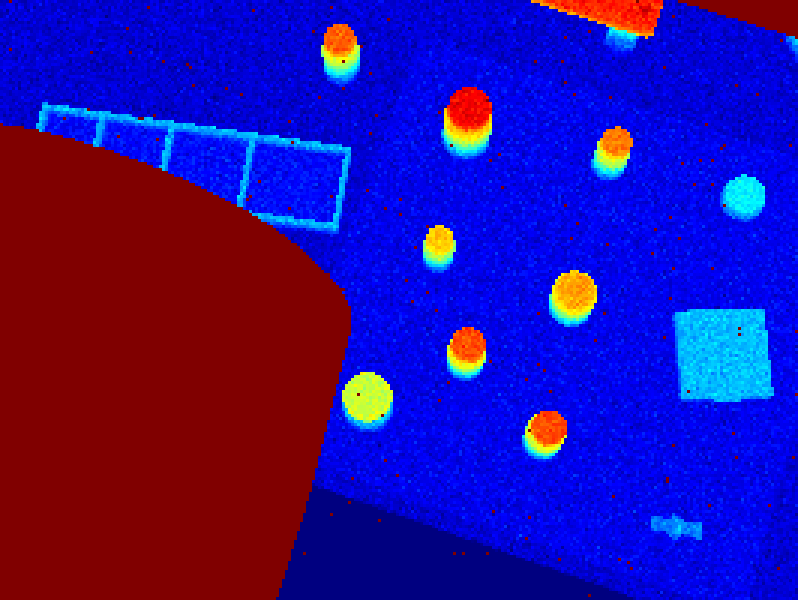

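```bash
cat > loc.py <<'E'
from h import *
import scipy.ndimage as nd
def top(n,D,seed,zr,r=14):
    C=cloud(n,D); C[...,2][D<=0]=-99
    z=nd.median_filter(C[...,2],3)
    u0,v0=seed; m=np.zeros(z.shape,bool)
    m[v0-r:v0+r,u0-r:u0+r]=(np.abs(z-zr)<5)[v0-r:v0+r,u0-r:u0+r]
    l,k=nd.label(m); 
    if k==0: return None
    m=l==1+np.argmax([ (l==i).sum() for i in range(1,k+1)])
    P=C[m]
    (u,v),_=cv2.minEnclosingCircle(np.argwhere(m)[:,::-1].astype(np.float32))
    cu=np.argwhere(m)[:,::-1].mean(0)
    return cu,P.mean(0),P[:,2],m
E
python3 - <<'E'
from loc import *
s=np.load("side0.npz");t=np.load("top0.npz")
def S(x,y): return (int(x/3+220),int(y/3+125))
def T(x,y): return (int(x/3+195),int(y/3+120))
obj={"black":(S(428,220),T(469,106),64),"red":(S(129,370),T(549,428),58),"amber":(S(477,336),T(616,142),54),"white":(S(289,254),T(439,240),48),
"green":(S(188,292),T(467,345),58),"objective":(S(294,356),T(574,290),50),"loupe":(S(110,262),T(367,397),41),"pink":(S(435,138),T(340,40),56),
"cap":(S(515,500),T(744,195),22),"box":(S(310,545),T(722,350),18)}
for k,(a,b,z) in obj.items():
    r=26 if k=="box" else 14
    A=top("side",s["d"],a,z,r);B=top("top",t["d"],b,z,r)
    p,e=tri(ray("side",*A[0]),ray("top",*B[0]))
    print(k,A[0].round(1),B[0].round(1),"tri",p.round(1),"e",round(e,1),"depth",A[1].round(1),B[1].round(1), "rad",np.sqrt(A[3].sum()/np.pi).round(1),
      "ptp",np.ptp(s0:=cloud("side",s["d"])[A[3]][:,0]).round(),np.ptp(cloud("top",t["d"])[B[3]][:,0]).round())
# yellow & tray
A=top("side",s["d"],S(116,143),46); print("yellow",A[1])
C=cloud("side",s["d"]); z=nd.median_filter(C[...,2],3)
m=np.zeros(z.shape,bool); m[140:203,285:340]=((z>11)&(z<24))[140:203,285:340]
P=C[m]; print(m.sum(),np.percentile(P[:,2],[5,25,50,75,95]))
r=cv2.minAreaRect(P[:,:2].astype(np.float32)); print(r,cv2.boxPoints(r))
E
```

```text
black [362.5 197.8] [351.  155.6] tri [625.8 -58.3  64.9] e 0.2 depth [625.2 -61.8  63.1] [622.9 -58.8  64.3] rad 6.7 ptp 153.0 421.0
red [262.5 248.8] [377.5 262. ] tri [ 436.5 -174.    58.3] e 0.7 depth [ 436.8 -173.5   57.9] [ 436.  -174.1   59.3] rad 6.2 ptp 22.0 21.0
amber [378.7 237.5] [400.1 166.8] tri [ 638.8 -159.4   55.6] e 0.4 depth [ 638.9 -158.2   54.4] [ 639.2 -159.4   55.1] rad 5.5 ptp 20.0 21.0
white [316.  209.8] [341.1 199.6] tri [535.3 -68.1  48.9] e 0.4 depth [535.6 -66.9  48. ] [535.2 -68.1  48.6] rad 4.6 ptp 16.0 19.0
green [282.4 222. ] [350.7 234.4] tri [ 471.1 -108.9   58.5] e 0.5 depth [ 471.6 -113.9   56.6] [ 470.8 -108.9   58.8] rad 5.8 ptp 27.0 22.0
objective [317.8 245.1] [386.3 216.9] tri [ 530.8 -164.    49.5] e 1.1 depth [ 531.3 -164.1   50. ] [ 529.9 -164.    50.7] rad 7.2 ptp 27.0 29.0
loupe [256.2 211.9] [316.9 251.6] tri [420.8 -57.   41.7] e 0.4 depth [421.2 -59.   39.7] [419.7 -57.4  40.5] rad 7.4 ptp 84.0 217.0
pink [364.8 170.4] [307.9 132.9] tri [647.7  42.6  57.8] e 0.3 depth [648.3  44.9  56.3] [647.9  42.8  57. ] rad 4.6 ptp 22.0 22.0
cap [391.4 292.4] [442.8 184.9] tri [ 643.6 -255.    23.6] e 0.7 depth [ 644.2 -254.2   22.7] [ 643.4 -255.1   23.3] rad 8.4 ptp 27.0 27.0
box [323.3 307. ] [435.7 237.8] tri [ 531.1 -271.6   19.2] e 0.6 depth [ 531.3 -272.7   18.7] [ 529.6 -271.    19.6] rad 20.3 ptp 81.0 349.0
yellow [421.35217099  67.24099304  45.79725995]
760 [11.21554976 14.18758038 17.38600869 19.04827655 20.56294401]
((536.2994995117188, 134.71939086914062), (62.70917892456055, 252.4465789794922), 10.408807754516602) [[482.65607   253.20067  ]
 [528.2657      4.9084287]
 [589.94293    16.238113 ]
 [544.3333    264.53036  ]]
```

```bash
python3 - <<'E'
from loc import *
from scipy.optimize import least_squares
s=np.load("side0.npz");t=np.load("top0.npz")
def wallpts(n,D,box):
    C=cloud(n,D); z=nd.median_filter(C[...,2],3); u0,u1,v0,v1=box
    m=np.zeros(z.shape,bool); m[v0:v1,u0:u1]=((z>13)&(z<23)&(abs(C[...,2]-z)<4))[v0:v1,u0:u1]
    l,k=nd.label(m,np.ones((3,3))); m=l==1+np.argmax(np.bincount(l.ravel())[1:])
    # ray onto plane z=18 by pixels that are bright (wall top)
    g=cv2.cvtColor(np.load(f"{n}0.npz")["p"],cv2.COLOR_RGB2GRAY)
    vv,uu=np.nonzero(m&(g>150)); print(n,m.sum(),len(uu), "z",np.median(C[vv,uu,2]))
    return np.array([onz(n,u,v,18.) for u,v in zip(uu,vv)])[:,:2]
walls_y=[-29,29]; walls_x=[-109,-41,17,67,109]
def d(p,P):
    c,s_=np.cos(p[2]),np.sin(p[2]); q=(P-p[:2])@np.array([[c,-s_],[s_,c]])
    x,y=q.T
    dy=[np.hypot(y-w,np.maximum(abs(x)-109,0)) for w in walls_y]
    dx=[np.hypot(x-w,np.maximum(abs(y)-29,0)) for w in walls_x]
    return np.min(dy+dx,0)
out={}
for n,D,b in (("side",s["d"],(283,342,138,205)),("top",t["d"],(200,315,148,200))):
    P=wallpts(n,D,b)
    f=least_squares(d,[536,125,np.radians(101)],args=(P,),loss="soft_l1",f_scale=2,x_scale=[1,1,.01])
    f2=least_squares(d,[536,125,np.radians(-79)],args=(P,),loss="soft_l1",f_scale=2,x_scale=[1,1,.01])
    print(n,f.x.round(3),f.cost,"flip",f2.cost,np.median(d(f.x,P)))
    out[n]=f.x
p=(out["side"]+out["top"])/2
for n,I in (("side",s["p"]),("top",t["p"])):
    I=cv2.resize(I[:,:,::-1],None,fx=3,fy=3,interpolation=cv2.INTER_CUBIC)
    c,s_=np.cos(p[2]),np.sin(p[2])
    for a,w in ((-75,64),(-12,54),(42,46),(88,38)):
        L=np.array([[a+i*w/2,j*27] for i,j in((-1,-1),(1,-1),(1,1),(-1,1))])
        W=L@np.array([[c,s_],[-s_,c]])+p[:2]
        u,v=proj(n,np.c_[W,np.full(4,18)]); 
        cv2.polylines(I,[np.stack([u*3+1,v*3+1],1).round().astype(int)],True,(0,0,255),1)
    I=I[390:620,830:1050] if n=="side" else I[440:620,590:960]
    cv2.imwrite(f"pics/tray_{n}.png",cv2.resize(I,None,fx=2,fy=2))
E
```

```text
side 629 626 z 18.00976264458791
side [538.788 118.951   1.756] 1550.4530598104207 flip 6100.951201912899 1.9721977034270868
top 473 448 z 18.46536264848686
top [538.918 117.652   1.756] 435.7680819449156 flip 3031.9403262834767 1.3007360657416784
```

View pics/tray_side.png

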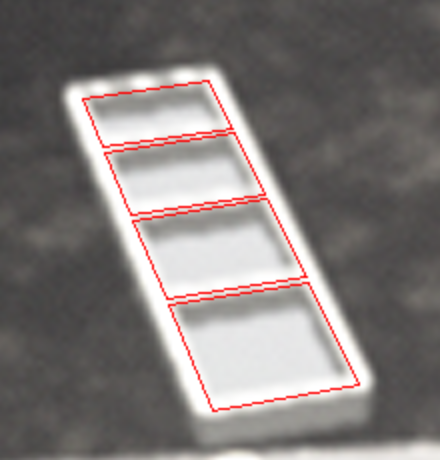

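View pics/tray_top.png

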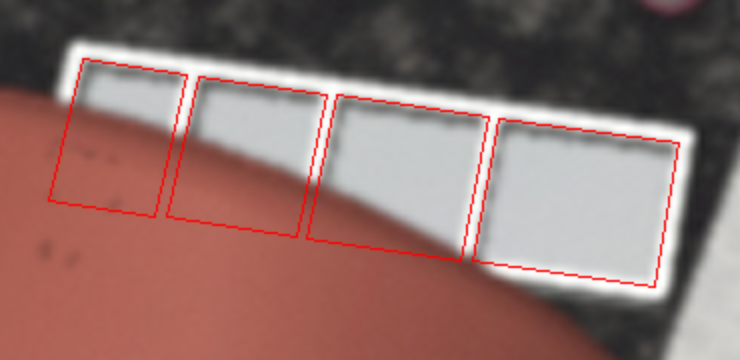

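```bash
python3 - <<'E'
from loc import *
from plant import ctrl,observe
s=np.load("side0.npz")
C=cloud("side",s["d"]); z=nd.median_filter(C[...,2],5)
for u,v in ((425,210),(420,200),(440,210),(430,226),(395,140),(490,195),(430,180)): print("plat",u,v,C[v,u].round())
# floor heights of tray
p=[538.85,118.3,1.756]; c,s_=np.cos(p[2]),np.sin(p[2])
q=(C[...,:2]-p[:2])@np.array([[c,-s_],[s_,c]])
for a in (-75,-12,42,88):
    m=(abs(q[...,0]-a)<12)&(abs(q[...,1])<15)&(z<30)&(z>-20); print("floor",a,m.sum(),np.median(C[m][:,2]).round(1))
m=(abs(C[...,0]-580)<20)&(abs(C[...,1]+110)<15)&(abs(z)<20); print("mat",np.median(C[m][:,2]))
# anything tall within the vials corridor
m=(z>30)&(z<300)&(C[...,0]>400)&(C[...,0]<740)&(abs(C[...,1])<260)&(s["d"]>0)
h,xe,ye=np.histogram2d(C[m][:,0],C[m][:,1],bins=[range(400,741,20),range(-260,261,20)])
print("tall x>640:", [(int(xe[i]),int(ye[j]),int(h[i,j])) for i,j in np.argwhere(h>3) if xe[i]>=640])
yaw=p[2]+np.pi/2
def R(y): # tool y axis along dir y, z down
    ya=np.array([np.cos(y),np.sin(y),0]);za=np.array([0,0,-1.]);return np.stack([np.cross(ya,za),ya,za],1)
o=observe();R0=np.array(o["ee_rot"]);d=np.array([144.8,-582.3]);d/=np.linalg.norm(d)
for r in (480,400,375,340,320,300):
  for zz in (256,350,450,550): 
    j=ctrl.ik([*(d*r),zz],R0); print(r,zz,None if j is None else np.round(j,2))
for n,x,y,zz in(("black",625.8,-58.3,60),("red",436.5,-174,60),("amber",638.8,-159.4,60),("white",535.3,-68.1,60),("a",552.6,44.6,60),("d",522.6,204.8,60),("d",522.6,204.8,180),("red",436.5,-174,180),("amber",638.8,-159.4,180)):
  for f in (0,np.pi):
    j=ctrl.ik([x,y,zz],R(yaw+f)); print(n,zz,f,None if j is None else np.round(j,2))
E
```

```text
plat 425 210 [ 736. -102.   64.]
plat 420 200 [733. -76.  67.]
plat 440 210 [ 764. -104.   64.]
plat 430 226 [ 732. -149.   66.]
plat 395 140 [738. 155.  61.]
plat 490 195 [875. -68.  64.]
plat 430 180 [759. -42.  88.]
floor -75 91 5.6
floor -12 54 5.6
floor 42 34 5.9
floor 88 18 5.7
mat 3.2575686476634473
tall x>640: [(640, -180, 55), (640, -160, 23), (640, -80, 6), (640, -60, 7), (640, 20, 89), (640, 40, 47), (660, 40, 4), (720, -160, 147), (720, -140, 92), (720, -120, 89), (720, -100, 82), (720, -80, 73), (720, -60, 73), (720, -40, 68), (720, -20, 65), (720, 0, 57), (720, 20, 57), (720, 40, 56), (720, 60, 62), (720, 80, 46), (720, 100, 47), (720, 120, 38), (720, 140, 45), (720, 160, 42), (720, 180, 18)]
480 256 [-1.6  -0.26 -0.25  1.58 -0.    1.3 ]
480 350 [-1.6  -0.21 -0.04  1.75 -0.    1.3 ]
480 450 [-1.6  -0.11  0.25  1.93 -0.    1.3 ]
480 550 None
400 256 [-1.66 -0.52 -0.45  1.64 -0.    1.24]
400 350 [-1.66 -0.45 -0.23  1.8  -0.    1.24]
400 450 [-1.66 -0.34  0.05  1.96 -0.    1.24]
400 550 None
375 256 [-1.68 -0.6  -0.5   1.67 -0.    1.22]
375 350 [-1.68 -0.53 -0.28  1.82 -0.
[... 788 characters left out ...]
 [-0.44  0.33 -0.    1.24  0.    0.94]
white 60 0 [-0.37 -0.02 -0.39  1.2   0.   -2.13]
white 60 3.141592653589793 [-0.37 -0.02 -0.39  1.2   0.    1.02]
a 60 0 [-0.16  0.03 -0.34  1.2   0.   -1.91]
a 60 3.141592653589793 [-0.16  0.03 -0.34  1.2   0.    1.23]
d 60 0 [ 0.14  0.05 -0.32  1.2   0.   -1.62]
d 60 3.141592653589793 [ 0.14  0.05 -0.32  1.2   0.    1.53]
d 180 0 [ 0.14 -0.01 -0.16  1.42  0.   -1.62]
d 180 3.141592653589793 [ 0.14 -0.01 -0.16  1.42  0.    1.53]
red 180 0 [-0.66 -0.3  -0.42  1.45  0.   -2.41]
red 180 3.141592653589793 [-0.66 -0.3  -0.42  1.45  0.    0.73]
amber 180 0 [-0.44  0.28  0.16  1.45  0.   -2.2 ]
amber 180 3.141592653589793 [-0.44  0.28  0.16  1.45  0.    0.94]
```

```bash
python3 - <<'E'
from loc import *
s=np.load("side0.npz")
C=cloud("side",s["d"]); z=C[...,2]
for (u,v) in ((212,30),(215,80),(220,150),(225,190),(230,100),(238,110),(226,20),(205,100),(195,250),(60,50),(130,250),(240,185),(150,20)): print(u,v,C[v,u].round())
E
```

```text
212 30 [268. 707. 154.]
215 80 [259. 669.   6.]
220 150 [ 242.  643. -246.]
225 190 [ 239.  626. -416.]
230 100 [326. 472.  27.]
238 110 [346. 471.  -6.]
226 20 [345. 466. 250.]
205 100 [215. 668. -63.]
195 250 [  81.  592. -694.]
60 50 [ 331. -372.  465.]
130 250 [ 330. -380.  273.]
240 185 [376.  88.   1.]
150 20 [311. -73. 402.]
```

```bash
cat > mv.py <<'E'
from loc import *
from plant import ctrl,observe,set_gripper,cams,order
def R(y):
    ya=np.array([np.cos(y),np.sin(y),0]);za=np.array([0,0,-1.]);return np.stack([np.cross(ya,za),ya,za],1)
TR=(538.85,118.3,1.756); YAW=TR[2]+np.pi/2+np.pi
def comp(a): return TR[0]+a*np.cos(TR[2]),TR[1]+a*np.sin(TR[2])
RT=R(YAW)
def st(m=""):
    o=observe();print(m,"t",round(o["time_s"],2),"pos",np.round(o["position"],1),"w",round(o["width"],1),"F",np.round(o["ft_force"],1))
def snap(tag):
    for n in("side","top"):
        p,d=cams.capture(n);np.savez(f"{n}_{tag}.npz",p=p,d=d)
        a=p[100:340,190:450] if n=="side" else p[80:320,190:490]
        cv2.imwrite(f"pics/{n}_{tag}.png",cv2.resize(a[:,:,::-1],None,fx=2.4,fy=2.4,interpolation=cv2.INTER_CUBIC))
E
python3 - <<'E'
from mv import *
o=observe();R0=np.array(o["ee_rot"]);d=np.array([144.8,-582.3]);d/=np.linalg.norm(d)
ctrl.set_joints(ctrl.ik([*(d*320),350],R0)); st("retracted")
q=np.array(observe()["qpos"]); q[0]=-0.45; q[5]=1.0; ctrl.set_joints(q); st("swung")
set_gripper(58); st()
ctrl.movep([625.8,-58.3,170],RT); st("over black")
snap("a")
E
```

```text
retracted t 1.23 pos [  77.2 -311.1  349.8] w 85.7 F [ 0.2  0.7 -0.3]
swung t 2.84 pos [320.4 -11.4 349.6] w 85.3 F [-0.1 -0.4  0.5]
 t 3.23 pos [320.4 -11.1 349.8] w 58.4 F [ 0.3  0.1 -1.1]
over black t 4.58 pos [625.8 -58.4 171.3] w 58.0 F [ 0.  -0.2 -0.6]
```

View pics/side_a.png

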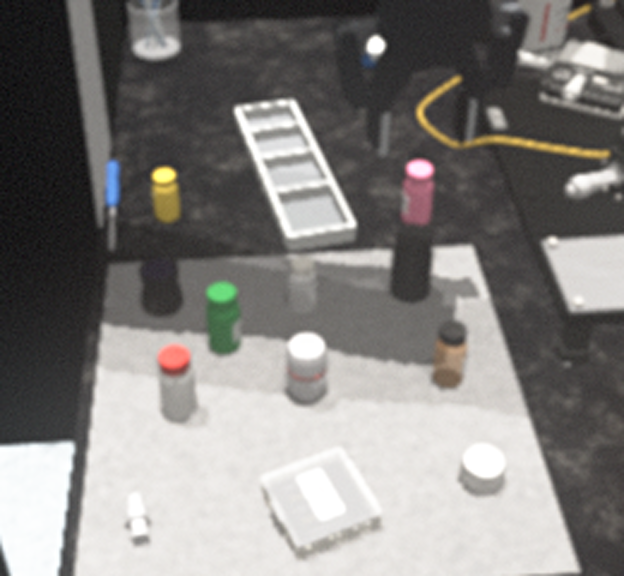

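View pics/top_a.png

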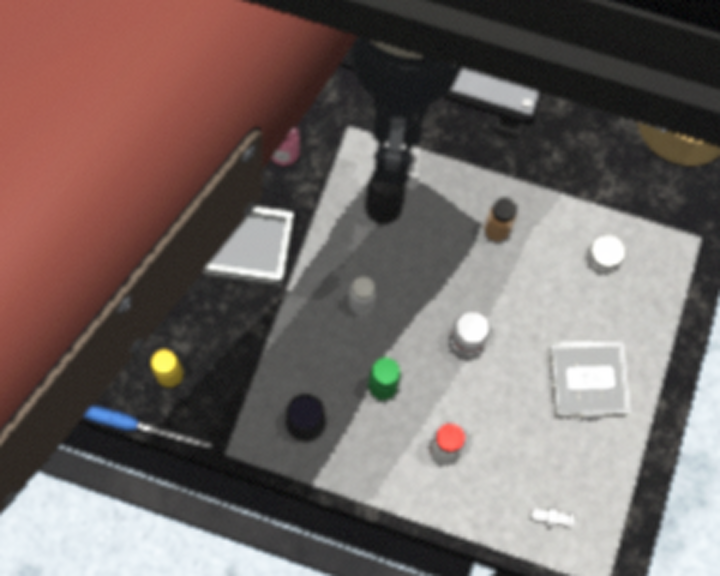

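```bash
python3 - <<'E'
from mv import *
for u,v in ((350,164),(385.6,158)):
    o,d=ray("side",u,v); s=(-58-o[1])/d[1]; print((o+s*d).round(1))
D=np.load("side_a.npz")["d"];C=cloud("side",D)
for u in (348,349,350,351,352,384,385,386,387): print(u,[tuple(C[v,u].round().astype(int)) for v in range(157,167,1)][::2])
E
```

```text
[597.8 -58.  144.2]
[661.8 -58.  153.9]
348 [(np.int64(591), np.int64(-71), np.int64(168)), (np.int64(591), np.int64(-71), np.int64(164)), (np.int64(592), np.int64(-71), np.int64(160)), (np.int64(592), np.int64(-68), np.int64(154)), (np.int64(629), np.int64(149), np.int64(1))]
349 [(np.int64(592), np.int64(-75), np.int64(170)), (np.int64(593), np.int64(-73), np.int64(165)), (np.int64(593), np.int64(-72), np.int64(160)), (np.int64(594), np.int64(-72), np.int64(156)), (np.int64(631), np.int64(147), np.int64(2))]
350 [(np.int64(594), np.int64(-74), np.int64(169)), (np.int64(595), np.int64(-74), np.int64(165)), (np.int64(595), np.int64(-74), np.int64(162)), (np.int64(595), np.int64(-73), np.int64(156)), (np.int64(634), np.int64(147), np.int64(2))]
351 [(np.int64(596), np.int64(-73), np.int64(169)), (np.int64(596), np.int64(-75), np.int64(166)), (np.int64(597), np.int64(-73), np.int64(161)), (np.int64(597), np.int64(-75), np.int64(157)), (np.int64(636), np.int64(147), np.int64(2))]
352 [(np.int64(598), np.int64(-74), np.int64(169)), (np.int64(598), np.int64(-73), np.int64(165)), (np.int64
[... 357 characters left out ...]
(1))]
385 [(np.int64(659), np.int64(-64), np.int64(160)), (np.int64(704), np.int64(100), np.int64(46)), (np.int64(721), np.int64(157), np.int64(3)), (np.int64(720), np.int64(152), np.int64(0)), (np.int64(717), np.int64(141), np.int64(2))]
386 [(np.int64(662), np.int64(-60), np.int64(157)), (np.int64(705), np.int64(94), np.int64(50)), (np.int64(723), np.int64(158), np.int64(1)), (np.int64(721), np.int64(149), np.int64(2)), (np.int64(720), np.int64(143), np.int64(0))]
387 [(np.int64(728), np.int64(171), np.int64(5)), (np.int64(707), np.int64(93), np.int64(51)), (np.int64(726), np.int64(159), np.int64(1)), (np.int64(725), np.int64(152), np.int64(0)), (np.int64(723), np.int64(143), np.int64(0))]
```

```bash
cat >> mv.py <<'E'
def pick(x,y,h,dia):
    ctrl.movep([x,y,150],RT)
    c=ctrl.move_linear([x,y,2+h],RT,speed=120,force_limit=10); st(f"down hit={c}")
    set_gripper(dia-8); ctrl.wait(.1); st("gripped")
    c0=observe()["width"]
    ctrl.move_linear([x,y,150],RT,speed=120); st("lifted")
    return abs(c0-dia)<2.5 and abs(observe()["width"]-dia)<2.5
def place(a,h,dia,lift=True):
    x,y=comp(a)
    ctrl.movep([x,y,150],RT)
    ctrl.move_linear([x,y,h+14],RT,speed=120)
    c=ctrl.move_linear([x,y,h+3.5],RT,speed=30,force_limit=5); ctrl.wait(.1); st(f"lowered hit={c}")
    set_gripper(dia+16); ctrl.wait(.1); st("open")
    ctrl.move_linear([x,y,150],RT,speed=120); st("up")
E
python3 - <<'E'
from mv import *
print(pick(625.8,-58.3,45,34))
snap("b")
E
```

```text
down hit=False t 5.93 pos [626.5 -58.5  48.1] w 58.0 F [-0.2  0.  -0.2]
gripped t 6.38 pos [626.7 -58.6  48.3] w 31.8 F [-1.3 -0.1  5.9]
lifted t 7.39 pos [625.3 -58.2 148.9] w 31.8 F [ 0.2  0.4 -0.7]
True
```

View pics/side_b.png

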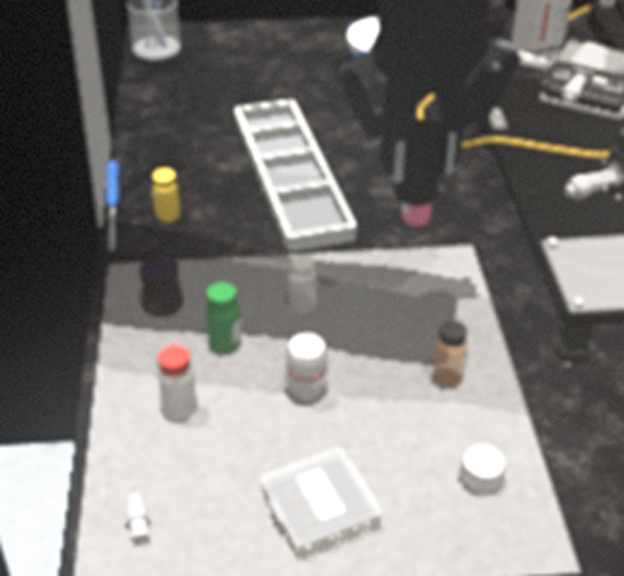

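```bash
python3 - <<'E'
from mv import *
place(-75,46,34)
snap("c")
E
```

```text
lowered hit=True t 9.43 pos [553.1  44.5  50.3] w 31.9 F [ 1.  -1.1  6.1]
open t 9.85 pos [552.3  44.6  49.4] w 50.0 F [ 1.  -0.1 -1.1]
up t 10.83 pos [552.2  44.7 149.1] w 49.8 F [ 0.1 -0.3 -0.6]
```

View pics/side_c.png

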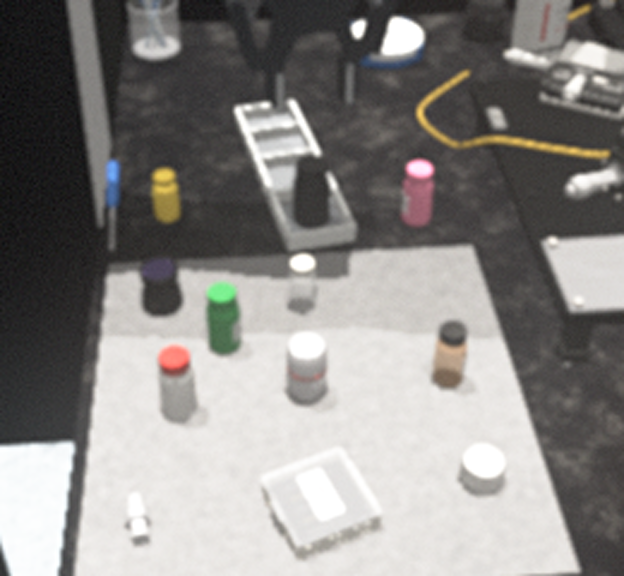

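```bash
python3 - <<'E'
from mv import *
ok=pick(436.5,-174,42,26); print(ok)
snap("d")
if ok: place(-12,43,26); snap("e")
E
```

```text
down hit=False t 12.94 pos [ 437.  -174.3   44.8] w 49.8 F [-0.5 -0.1  0.1]
gripped t 13.39 pos [ 437.1 -174.4   45. ] w 23.9 F [-1.8  0.3  6.1]
lifted t 14.43 pos [ 436.1 -173.7  149.1] w 23.7 F [-0.9  0.3 -1.2]
True
lowered hit=True t 17.08 pos [541.4 106.5  47.1] w 23.4 F [-0.7 -1.2  5.4]
open t 17.5 pos [540.7 106.5  46.2] w 41.9 F [0.2 0.1 0.4]
up t 18.52 pos [540.6 106.5 149.1] w 42.1 F [ 0.6 -0.1  0.6]
```

View pics/side_d.png

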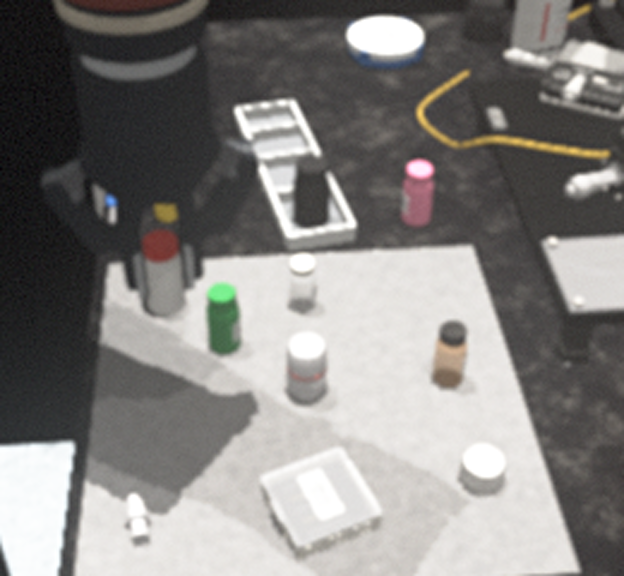

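View pics/side_e.png

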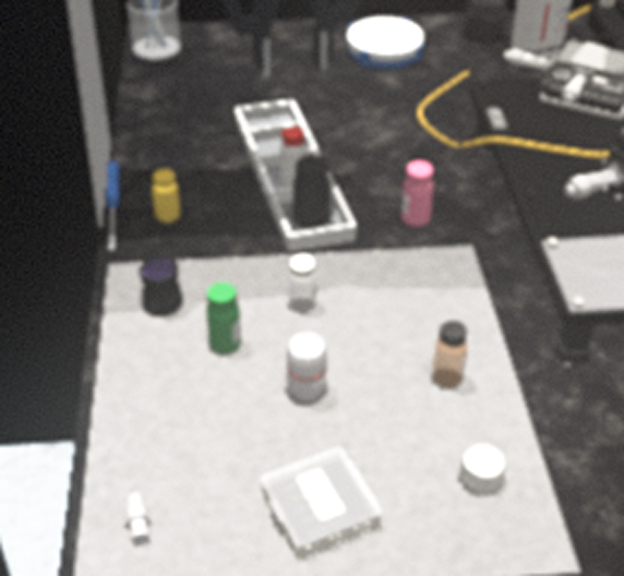

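Red and black vials stand in their compartments. Next come the amber and the white vials.

```bash
python3 - <<'E'
from mv import *
ok=pick(638.8,-159.3,41,24); print(ok)
if ok: place(42,42.3,24); snap("f")
E
```

```text
down hit=False t 20.75 pos [ 639.4 -159.6   44.1] w 42.1 F [0.4 0.3 0. ]
gripped t 21.16 pos [ 639.6 -159.7   44.3] w 21.9 F [0.9 0.7 5.7]
lifted t 22.2 pos [ 638.3 -159.1  148.8] w 22.2 F [ 0.5  0.6 -0.8]
True
lowered hit=True t 24.89 pos [531.5 159.6  46.3] w 22.2 F [-1.9 -1.1  4.5]
open t 25.31 pos [530.8 159.6  45.5] w 40.1 F [-0.4 -0.2  0.1]
up t 26.32 pos [530.6 159.5 149. ] w 39.7 F [-1.  -0.1 -0.7]
```

View pics/side_f.png

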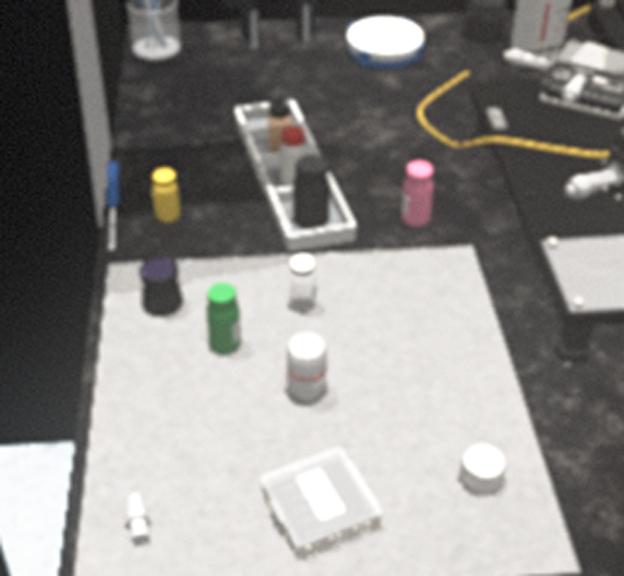

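```bash
python3 - <<'E'
from mv import *
ok=pick(535.3,-67.8,40,22); print(ok)
if ok:
    place(88,41.5,22)
    ctrl.movep([450,-130,300],RT); snap("g"); st()
E
```

```text
down hit=False t 28.38 pos [535.9 -67.9  42.9] w 40.0 F [-0.6 -0.5  0.6]
gripped t 28.79 pos [536.1 -68.1  43.2] w 19.8 F [-1.1  0.2  6.9]
lifted t 29.84 pos [534.8 -67.6 149. ] w 19.6 F [-0.3  0.3 -0.7]
True
lowered hit=True t 32.33 pos [522.9 204.9  45.2] w 19.4 F [-0.2 -0.4  5. ]
open t 32.74 pos [522.2 204.7  44.4] w 38.2 F [ 0.2 -0.3 -0. ]
up t 33.77 pos [522.2 204.7 149.1] w 38.2 F [-0.7  0.5 -0. ]
 t 35.27 pos [ 450.2 -129.1  299.4] w 38.3 F [0.4 0.3 0.3]
```

View pics/side_g.png

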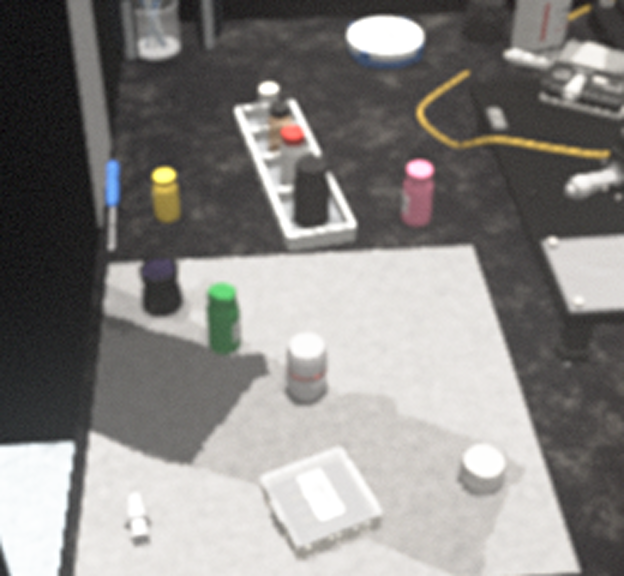

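View pics/top_g.png

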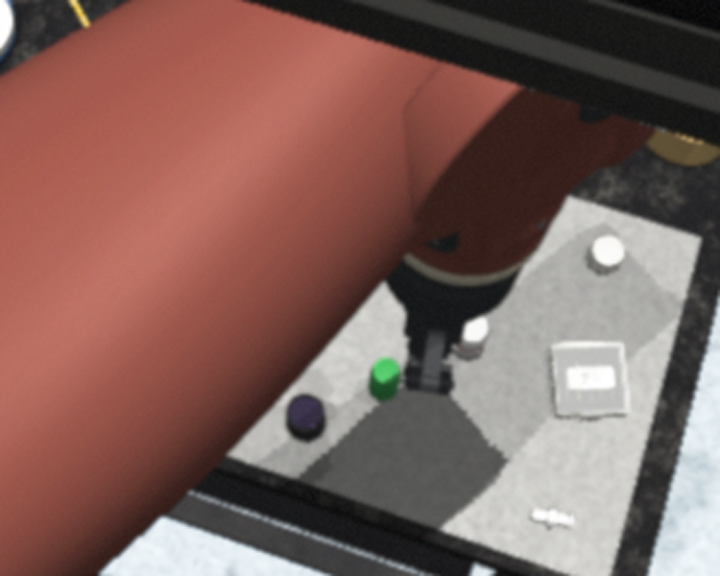

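```bash
python3 - <<'E'
from mv import *
D=np.load("side_g.npz")["d"]; D0=np.load("side0.npz")["d"]
c,s_=np.cos(TR[2]),np.sin(TR[2])
for n,a,h in (("black",-75,66),("red",-12,60),("amber",42,56),("white",88,50)):
    x,y=comp(a); u,v=proj("side",[x,y,h]); A=top("side",D,(int(u),int(v)),h,10)
    P=onz("side",*A[0],h)
    e=P[:2]-[x,y]; print(n,"centre off in tray frame",(c*e[0]+s_*e[1]).round(1),(-s_*e[0]+c*e[1]).round(1),"top z",np.median(A[2]).round(1),"expect",h)
for n,P,h in (("green",(471,-109,58),58),("objective",(530.8,-164,50),50),("loupe",(420.8,-57,41),41),("pink",(647.7,42.6,57),57),("cap",(643.6,-255,22),22),("box",(531,-271.6,18),18),("yellow",(421,67,46),46)):
    u,v=proj("side",P); r=26 if n=="box" else 12
    A=top("side",D0,(int(u),int(v)),h,r);B=top("side",D,(int(u),int(v)),h,r); print(n,"pix shift",(B[0]-A[0]).round(2))
order.sign_off(); st("handed in")
E
```

```text
black centre off in tray frame 0.6 0.2 top z 66.7 expect 66
red centre off in tray frame 0.6 -0.3 top z 60.7 expect 60
amber centre off in tray frame -0.6 0.2 top z 56.6 expect 56
white centre off in tray frame 0.2 -0.1 top z 50.5 expect 50
green pix shift [ 0.07 -0.05]
objective pix shift [-0.06 -0.04]
loupe pix shift [ 0.   -0.07]
pink pix shift [-0.17 -0.05]
cap pix shift [0.03 0.08]
box pix shift [0.07 0.02]
yellow pix shift [0. 0.]
the job is handed in; nothing more can be done
the job is handed in; nothing more can be done
```

The four vials stand upright in the tray and the job is handed in, at about 35 s on the robot's clock. The black vial is in the 64 mm compartment, the red-cap one in the 54 mm, the amber one in the 46 mm and the white-cap one in the 38 mm.

**Vials:** in the last side picture each vial is within 1 mm of its compartment's centre. Cap tops stand within 1 mm of the expected height, so all are upright on the floors.

**Other objects:** the objective, loupe, loose cap, sample box, and the green, pink and yellow look-alikes shifted less than 0.2 pixel from the first picture. I did not measure the coax adapter; it looks unmoved in the picture.

**Checks that disagreed or could not be made:**
- The gripper read about 2 mm less than each vial's diameter while holding it. Every vial was nevertheless held upright and did not slip.
- Camera heights read about 1.5 mm high on the tray floor, within the stated calibration.
- The arm hid the tray from the top camera at the end, so the final vial check comes from the side view alone.

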